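Put the balance weights away in their caddy

ROBOT

A 6-joint arm with a two-finger parallel gripper is mounted at the origin on the work surface. World frame = base frame: x ahead of the robot, y to its left, z up, the work surface at z = 0. Lengths are in m, angles in rad, forces in N, time in s.
With the tool pointing down it reaches from about 0.325 to 0.85 m from the base axis. Payload 4.4 kg.
Tool frame: the origin (TCP) lies at the very end of the fingers, on their centre line; the grasp point (between the pads) lies 19 mm behind it; z points along the fingers, y is the line along which they close (so a half turn about z gives the same grasp; the last joint's range is limited). The gripper opens to 94 mm and grips with 3 to 60 N. Pads are 16 mm wide; open, the fingers measure 119 mm over their backs; the gripper's body (75 mm by 177 mm) begins 78 mm behind the grasp point.
Start: joints at [-1.492, 0.207, 1.542, -0, 1.393, -0.15], TCP at [0.13, -0.56, 0.205] pointing down, gripper open.
Joint ranges: [-2.73, 2.73], [-0.86, 2.22], [0.23, 2.46], [-1.11, 4.25], [0.08, 2.63], [-2.82, 2.82]. Speed limits (rad/s): [2.79, 2.79, 3.14, 3.14, 3.14, 3.14].

INTERFACE

Orientations are given as a 3x3 rotation matrix whose columns are the frame's x, y, z axes.
In Python, from station import arm, viewer, hand_in gives the robot as it stands.
- The arm moves only by the shell command python3 -m jog 'ROWS' [FORCE]. ROWS is JSON, a list of rows, each an object with "dp": the shift along the tool's x, y, z normalised to -1 to 1, where 1 is 1 m, a list of three; "delta_rot": the turn, a rotation vector about the tool's x, y, z normalised to -1 to 1, where 1 is 360 degrees, a list of three; "hand": the closure, from 0 (fully open) to 1 (shut). In form: [{"dp": [x, y, z], "delta_rot": [rx, ry, rz], "hand": hand}, ...]. A call has 1 to 12 rows; each row is the pose to reach, as a shift and turn from the pose commanded when the call began, along the tool's axes at that moment, turning the shorter way round; what a row does not reach only later rows make up. A row lasts 1/10 s, in which the tool goes at most 50 mm and 8.59 degrees, less where a joint would pass 70% of its speed; a pose out of reach is approached as far as the arm can. A call with a number of a shift or a turn outside -1 to 1 is refused whole. A call with a gripper value outside its range is refused whole. The fingers move at their own pace and stop on an object; FORCE is the grip in N (left out, the last holds). Time passes only in rows, so rows that repeat a pose let the fingers close. It gives the time, the measured TCP pose, the force, the opening and the grip force at its end, in the units of the state.
- arm.get_obs(): the state, without advancing time (a new reading comes with each control period).
- viewer.get_image(name): name is "scene" or "top"; returns a dict with "frame" (400x640x3 uint8, red, green, blue), "vfov" (degrees; the focal length in pixels is half the picture's height over the tangent of half this angle, whatever the lens; pixels are square), "cx", "cy" (the principal point, pixels), "dist" ([k1, k2, p1, p2, k3] as OpenCV has them; the pictures are not rectified), "xyz" and "rotation" of the camera in the world. Camera axes: x right, y down, z forward; pixel columns grow to the right and rows downward; lengths in m; the calibration is good to about 2 mm. A picture is of the moment at which its call begins. There is no depth.
- hand_in(): hands the job in; it is judged then, once.
The state is a dict: "time": time; "joint_positions": joint angles; "dq": joint speeds; "effort": joint torques, N m; "tool_pos": TCP position; "eef_rot": TCP orientation; "wrist_force": force on the tool from outside, world axes, zero at the start; "torque": the same for the moment, N m; "finger_gap": finger opening in m; "grasp_force": force on a finger pad.
Only numpy, scipy, OpenCV 4.12 (cv2) and the standard library are available. Lean on these libraries where they do the work, as an engineer would, in place of code of your own. Each camera call takes 0.05 s, during which the arm holds its last target. There are 200 camera calls.

TASK

Put the four round brass balance weights with knobs away in the wooden weight caddy, each standing upright in the cup for its size: the largest weight in the largest cup, and so on down to the smallest. Leave the square weight and the cone-shaped steelyard poise standing where they are: they do not belong to this set. Set the weights down, do not drop them.

Things in the scene. Friction and masses are not known exactly. Their poses are not given: they have to be found in the camera images.
- weight_a: the largest balance weight: plain brass, a round body 50 mm in diameter and 30 mm high, with a round knob on top (narrower than the body; 42 mm high in all), about 520 g, loose, standing upright on the bench. Origin: centre of its underside; z up along its axis.
- weight_b: the second largest balance weight: plain brass, a round body 38 mm in diameter and 22 mm high, with a round knob on top (narrower than the body; 34 mm high in all), about 220 g, loose, standing upright on the bench. Origin: centre of its underside; z up along its axis.
- weight_c: the third largest balance weight: plain brass, a round body 29 mm in diameter and 19 mm high, with a round knob on top (narrower than the body; 31 mm high in all), about 115 g, loose, standing upright on the bench. Origin: centre of its underside; z up along its axis.
- weight_d: the smallest balance weight: plain brass, a round body 22 mm in diameter and 18 mm high, with a round knob on top (narrower than the body; 30 mm high in all), about 62 g, loose, standing upright on the bench. Origin: centre of its underside; z up along its axis.
- cup_a: the largest cup of the caddy: fixed low ring of pale wood, 66 mm inside, wall 4 mm, grey felt floor. Origin: centre of its underside, 10 mm above the bench; floor 2 mm, rim 7 mm above the origin. The caddy: a fixed dark wooden board 184 mm square, lip 14 mm above the bench; the four cups stand on it in a square, centres 91 mm apart, any cup at any corner.
- cup_b: the second largest cup of the caddy: fixed low ring of pale wood, 54 mm inside, wall 4 mm, grey felt floor. Origin: centre of its underside, 10 mm above the bench; floor 2 mm, rim 7 mm above the origin. The caddy: a fixed dark wooden board 184 mm square, lip 14 mm above the bench; the four cups stand on it in a square, centres 91 mm apart, any cup at any corner.
- cup_c: the third largest cup of the caddy: fixed low ring of pale wood, 45 mm inside, wall 4 mm, grey felt floor. Origin: centre of its underside, 10 mm above the bench; floor 2 mm, rim 7 mm above the origin. The caddy: a fixed dark wooden board 184 mm square, lip 14 mm above the bench; the four cups stand on it in a square, centres 91 mm apart, any cup at any corner.
- cup_d: the smallest cup of the caddy: fixed low ring of pale wood, 38 mm inside, wall 4 mm, grey felt floor. Origin: centre of its underside, 10 mm above the bench; floor 2 mm, rim 7 mm above the origin. The caddy: a fixed dark wooden board 184 mm square, lip 14 mm above the bench; the four cups stand on it in a square, centres 91 mm apart, any cup at any corner.
- square_weight: look-alike, not part of the set: brass weight with a SQUARE body 34 x 34 mm, 24 mm high, with a round knob (36 mm high in all), loose. Origin: centre of its underside; x and y along its sides.
- poise: look-alike, not part of the set: the brass poise of a hand steelyard, a CONE 40 mm wide at the foot and 18 mm at the top, 30 mm high, with an upright wire loop (46 mm high in all), loose. Origin: centre of its underside.
Not all that is in view belongs to the job. Leave any green or turquoise look-alike of the weight_b alone.

How it is judged:
At the end, for the whole second after the job is handed in: Each of the four weights stands upright (within 0.08 rad) and at rest on the floor of the cup of its own rank in size (within 10 mm of the cup's centre), and the square weight and the poise stand at rest within 20 mm of where they began (horizontal distance between weight_a and cup_a below 0.01 m and z of weight_a in the frame of cup_a between -0.002 and 0.005 m and angle between each of weight_a, weight_b, weight_c, weight_d's own z axis and vertical below 0.08 rad and linear speed of each of weight_a, weight_b, weight_c, weight_d, square_weight, poise below 0.02 m/s and angular speed of each of weight_a, weight_b, weight_c, weight_d, square_weight, poise below 0.3 rad/s and horizontal distance between weight_b and cup_b below 0.01 m and z of weight_b in the frame of cup_b between -0.002 and 0.005 m and horizontal distance between weight_c and cup_c below 0.01 m and z of weight_c in the frame of cup_c between -0.002 and 0.005 m and horizontal distance between weight_d and cup_d below 0.01 m and z of weight_d in the frame of cup_d between -0.002 and 0.005 m and distance of each of square_weight, poise from where it was at the start of the episode below 0.02 m and angle between each of square_weight, poise's own z axis and vertical below 0.1 rad); the robot touches nothing.
It fails at once if a weight is let go while its underside is more than 45 mm above the bench (dropped) ((height (world z) of weight_a above 0.045 m and contact force between the fingers and weight_a below 0.02 N) or (height (world z) of weight_b above 0.045 m and contact force between the fingers and weight_b below 0.02 N) or (height (world z) of weight_c above 0.045 m and contact force between the fingers and weight_c below 0.02 N) or (height (world z) of weight_d above 0.045 m and contact force between the fingers and weight_d below 0.02 N)).
It fails at once if the square weight or the poise is moved by more than 20 mm (distance of any of square_weight, poise from where it was at the start of the episode above 0.02 m).
It also fails if it takes over 96 s, if anything falls off the work surface, if the arm or the gripper's body presses on something with over 40 N, if the wrist force passes 120 N, or if a joint passes its speed limit or range.

## Working session

There is one attempt and no reset: what is moved stays moved. The work goes in short steps, Python scripts to look and compute and a shell command to move; the robot and the scene stay as the last step left them, time stands still between calls to the robot, and variables do not carry over. Pictures are saved under pics/ and viewed, at most 14 in all, crops included, and the job is handed in when it is done.

```bash
mkdir -p pics; ls; python3 - <<'E'
from station import arm, viewer
import cv2,pickle
for n in ("scene","top"):
    d=viewer.get_image(n); cv2.imwrite(f"pics/{n}0.png",d["frame"][:,:,::-1]); pickle.dump(d,open(f"{n}0.pkl","wb"))
    print(n,{k:v for k,v in d.items() if k!="frame"})
print(arm.get_obs())
E
```

```text
pics
scene {'vfov': 44.990348597927984, 'cx': 326.85678295864204, 'cy': 208.67477650032495, 'dist': array([0.02978259, 0.        , 0.        , 0.        , 0.        ]), 'xyz': array([ 1.26101085, -0.2024206 ,  0.75240036]), 'rotation': array([[ 0.25645   ,  0.69593286, -0.67075394],
       [ 0.96646752, -0.17516097,  0.18777426],
       [ 0.01318837, -0.69641661, -0.71751653]])}
top {'vfov': 47.52820935200392, 'cx': 320.32642060548085, 'cy': 199.5581703059643, 'dist': array([0.01517427, 0.        , 0.        , 0.        , 0.        ]), 'xyz': array([ 0.43383957, -0.00370045,  1.0472653 ]), 'rotation': array([[ 2.00000894e-03, -9.91889352e-01,  1.27088603e-01],
       [-9.99997964e-01, -2.01795233e-03, -1.24366472e-05],
       [ 2.68794520e-04, -1.27088319e-01, -9.91891368e-01]])}
{'time': 0.1, 'joint_positions': array([-1.49250622e+00,  2.07317784e-01,  1.54278126e+00, -1.29273535e-05,
        1.39351807e+00, -1.50494615e-01]), 'dq': array([-0.00021644, -0.0022887 , -0.00480622,  0.00019669,  0.00069964,
        0.00040561]), 'effort': array([-4.65399989e-04, -3.71865356e+01, -2.82294291e+01,  6.99103042e-02,
        3.10823566e-02, -5.70833527e-05]), 'tool_pos': array([ 0.13033714, -0.5592912 ,  0.20443074]), 'eef_rot': array([[ 9.73942238e-01,  2.26796138e-01, -1.71019124e-04],
       [ 2.26796015e-01, -9.73940192e-01,  2.01726409e-03],
       [ 2.90945306e-04, -2.00348516e-03, -9.99997951e-01]]), 'wrist_force': array([ 0.24882259, -0.57528114,  0.48406891]), 'torque': array([0.01140924, 0.00354042, 0.07529906]), 'grasp_force': 0.0, 'finger_gap': 0.09380848027937663}
```

View pics/top0.png

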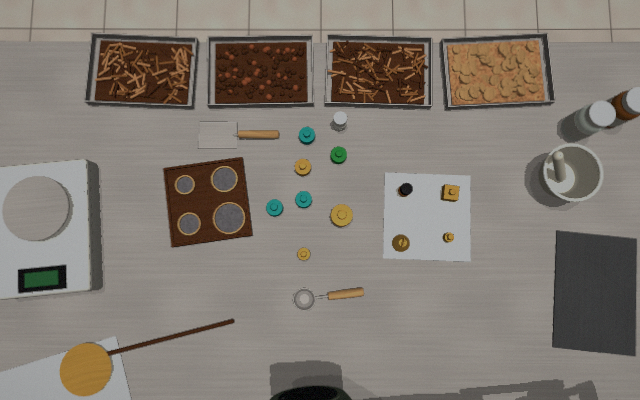

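View pics/scene0.png

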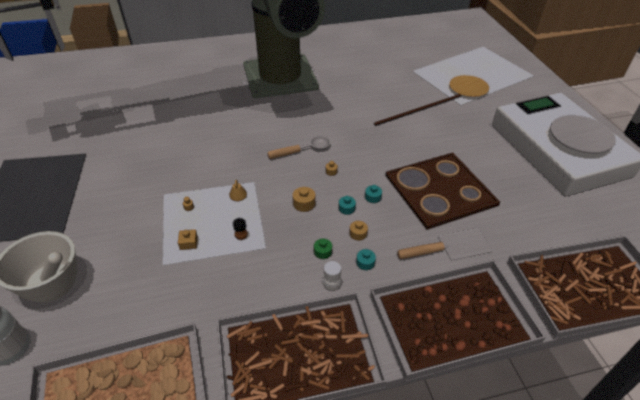

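The top view shows brass weights at about (342,215), (303,167), (304,254) and (449,237). The poise is at (401,242), the square weight at (451,193) and the caddy around (208,202). I'll zoom in and measure them.

```bash
cat > h.py <<'E'
import numpy as np, cv2
def cam(d):
    f=200/np.tan(np.radians(d["vfov"]/2)); return np.array([[f,0,d["cx"]],[0,f,d["cy"]],[0,0,1]]),d["dist"]
def ray(d,uv,z):
    K,D=cam(d); n=cv2.undistortPoints(np.array(uv,float).reshape(-1,1,2),K,D).reshape(-1,2)
    r=np.c_[n,np.ones(len(n))]@d["rotation"].T
    return d["xyz"]+r*((z-d["xyz"][2])/r[:,2])[:,None]
def proj(d,P):
    K,D=cam(d); R=d["rotation"].T
    return cv2.projectPoints(np.array(P,float).reshape(-1,1,3),cv2.Rodrigues(R)[0],-R@d["xyz"],K,D)[0].reshape(-1,2)
def circ(c,r,z,n=48):
    t=np.linspace(0,2*np.pi,n,endpoint=False); return np.c_[c[0]+r*np.cos(t),c[1]+r*np.sin(t),0*t+z]
E
python3 - <<'E'
from h import *; import pickle
for n,(x0,y0,x1,y1) in {"top":(160,110,480,270)}.items():
    d=pickle.load(open(n+"0.pkl","rb")); im=np.ascontiguousarray(d["frame"][:,:,::-1])
    hsv=cv2.cvtColor(im,cv2.COLOR_BGR2HSV)
    m=cv2.inRange(hsv,(12,120,90),(30,255,255)); m[:y0]=0;m[y1:]=0;m[:,:x0]=0;m[:,x1:]=0
    N,L,S,C=cv2.connectedComponentsWithStats(m)
    for i in range(1,N):
        if S[i,4]>15: print(S[i],C[i].round(1),ray(d,[C[i]],.02)[0].round(4))
    cv2.imwrite("pics/topz.png",cv2.resize(im[y0:y1,x0:x1],None,fx=2.5,fy=2.5,interpolation=cv2.INTER_CUBIC))
E
```

```text
[239 131  39   7 267] [258.4 133.9] [0.7188 0.1404 0.02  ]
[295 159  16  16 198] [302.5 166.3] [0.6427 0.0375 0.02  ]
[210 168  10  24  40] [213.5 179. ] [0.6126 0.2411 0.02  ]
[174 175  21  18  61] [180.9 180.7] [0.6084 0.3155 0.02  ]
[443 185  16  15 199] [451.  192.1] [ 0.5833 -0.3019  0.02  ]
[212 202  31  16  74] [224.1 206.7] [0.5485 0.2151 0.02  ]
[331 204  22  22 371] [341.2 214.7] [ 0.5308 -0.0512  0.02  ]
[177 215   8  20  41] [179.2 223.6] [0.5099 0.3153 0.02  ]
[189 214  12  22  34] [196.7 225.5] [0.5058 0.2757 0.02  ]
[212 219  20  15  44] [219. 228.] [0.5003 0.2252 0.02  ]
[237 219   8  13  17] [241.1 225.5] [0.5059 0.1754 0.02  ]
[445 233   9   9  62] [448.9 236.8] [ 0.4814 -0.2936  0.02  ]
[392 235  17  16 206] [400.3 242.9] [ 0.4674 -0.184   0.02  ]
[297 248  13  12 121] [303.3 253.6] [0.4431 0.0343 0.02  ]
```

View pics/topz.png

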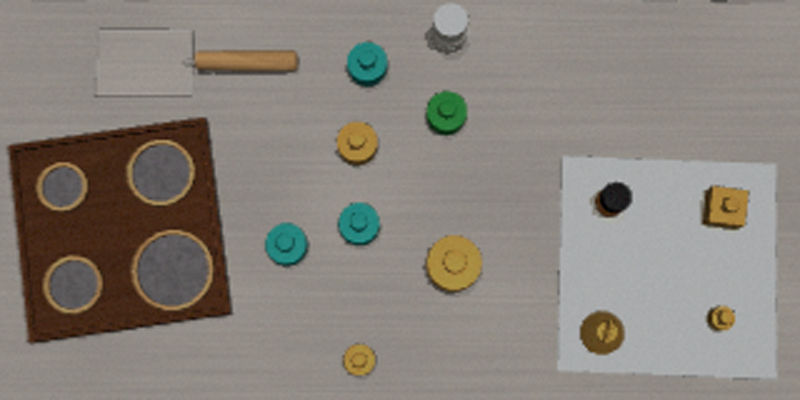

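The zoomed crop shows d at crop (721,318), c at (359,359), b at (357,142) and a at (454,263). The cups are a (172,270), b (161,173), c (73,284) and d (62,186). Next I'll fit the silhouettes in both cameras.

```bash
python3 - <<'E'
from h import *; import pickle
from scipy.optimize import least_squares
W={"a":(25,30,42,(.531,-.051)),"b":(19,22,34,(.643,.0375)),"c":(14.5,19,31,(.443,.034)),"d":(11,18,30,(.481,-.294))}
def hull(d,c,r,h,H):
    m=np.zeros((1600,2560),np.uint8)
    for P in ((circ(c,r,0),circ(c,r,h)),(circ(c,.4*r,h),circ(c,.4*r,H))):
        p=proj(d,np.vstack(P)); cv2.fillConvexPoly(m,cv2.convexHull((p*4+1.5).round().astype(int)),1)
    v,u=np.nonzero(m); return np.array([u.mean()-1.5,v.mean()-1.5])/4,len(u)/16
for n in ("top","scene"):
    d=pickle.load(open(n+"0.pkl","rb")); hsv=cv2.cvtColor(d["frame"],cv2.COLOR_RGB2HSV)
    m=cv2.inRange(hsv,(10,110,40),(32,255,255)); N,L,S,C=cv2.connectedComponentsWithStats(m)
    for k,(r,h,H,c0) in W.items():
        c=np.array(c0)
        for _ in range(6):
            q,A=hull(d,c,r/1e3,h/1e3,H/1e3)
            i=1+np.argmin(np.linalg.norm(C[1:]-q,axis=1)+1e3*(S[1:,4]<20))
            e=ray(d,[C[i]],h/2e3)-ray(d,[q],h/2e3); c=c+e[0,:2]
        print(n,k,c.round(4),"area model/seen",round(A),S[i,4])
d=pickle.load(open("top0.pkl","rb")); hsv=cv2.cvtColor(d["frame"],cv2.COLOR_RGB2HSV)
m=cv2.inRange(hsv,(0,0,60),(180,60,200)); N,L,S,C=cv2.connectedComponentsWithStats(m)
P=[]
for k,q,rr in (("a",(228.8,218),33),("b",(224.4,179.2),27),("c",(189.2,223.6),22.5),("d",(184.8,184.4),19)):
    i=L[int(q[1]),int(q[0])]; p=ray(d,[C[i]],.014)[0,:2]; P.append(p); print("cup",k,p.round(4),S[i], "r", round(np.sqrt(S[i,4]/np.pi)*2.35,1))
P=np.array(P); s=np.array([(-1,-1),(1,-1),(-1,1),(1,1)])*.0455
f=lambda x:((s@np.array([[np.cos(x[2]),np.sin(x[2])],[-np.sin(x[2]),np.cos(x[2])]])+x[:2])-P).ravel()
o=least_squares(f,[.56,.26,0]); print(o.x,(o.fun*1e3).round(1)); print((f(o.x).reshape(4,2)+P).round(4))
E
```

```text
top a [ 0.5303 -0.051 ] area model/seen 413 387
top b [0.6429 0.0379] area model/seen 245 217
top c [0.4433 0.0346] area model/seen 139 123
top d [ 0.4816 -0.2947] area model/seen 100 80
scene a [ 0.5298 -0.0503] area model/seen 532 439
scene b [0.6423 0.0383] area model/seen 341 265
scene c [0.4424 0.0352] area model/seen 170 121
scene d [ 0.4799 -0.2943] area model/seen 139 90
cup a [0.5245 0.2054] [215 204  28  28 624] r 33.1
cup b [0.6145 0.2186] [213 168  23  22 399] r 26.5
cup c [0.511  0.2953] [180 214  19  19 284] r 22.3
cup d [0.6009 0.3085] [177 177  16  16 192] r 18.4
[0.56272858 0.25694966 0.14773698] [-0.  -0.1 -0.1  0.   0.1 -0.   0.1  0.1]
[[0.5244 0.2052]
 [0.6144 0.2186]
 [0.511  0.2953]
 [0.601  0.3087]]
```

```bash
cat > calc.py <<'E'
import sys, numpy as np
from station import arm
from scipy.spatial.transform import Rotation as Ro
o=arm.get_obs(); R=o["eef_rot"]; p=np.array(o["tool_pos"])
T=np.diag([1,-1,-1.])
print("t",round(o["time"],2),"p",p.round(4),"F",o["wrist_force"].round(1),"gap",round(o["finger_gap"],4),"g",round(o["grasp_force"],1),"j6",o["joint_positions"][5].round(2))
print("rot",(Ro.from_matrix(R.T@T).as_rotvec()/2/np.pi).round(5))
for a in sys.argv[1:]:
    t=np.array([float(v) for v in a.split(",")]); print(a,(R.T@(t-p)).round(4))
E
python3 calc.py .481,-.2945,.12 .481,-.2945,.008
```

```text
t 0.1 p [ 0.1303 -0.5593  0.2044] F [ 0.2 -0.6  0.5] gap 0.0938 g 0.0 j6 -0.15
rot [-3.200e-04 -1.000e-05  3.641e-02]
.481,-.2945,.12 [ 0.4016 -0.1782  0.0849]
.481,-.2945,.008 [ 0.4015 -0.178   0.1969]
```

```bash
python3 -m jog '[{"dp":[0.4015,-0.178,0.085],"delta_rot":[0,0,0.0364],"hand":0.45},{"dp":[0.4015,-0.178,0.085],"delta_rot":[0,0,0.0364],"hand":0.45},{"dp":[0.4015,-0.178,0.085],"delta_rot":[0,0,0.0364],"hand":0.45},{"dp":[0.4015,-0.178,0.085],"delta_rot":[0,0,0.0364],"hand":0.45},{"dp":[0.4015,-0.178,0.085],"delta_rot":[0,0,0.0364],"hand":0.45},{"dp":[0.4015,-0.178,0.085],"delta_rot":[0,0,0.0364],"hand":0.45},{"dp":[0.4015,-0.178,0.085],"delta_rot":[0,0,0.0364],"hand":0.45},{"dp":[0.4015,-0.178,0.085],"delta_rot":[0,0,0.0364],"hand":0.45},{"dp":[0.4015,-0.178,0.085],"delta_rot":[0,0,0.0364],"hand":0.45},{"dp":[0.4015,-0.178,0.085],"delta_rot":[0,0,0.0364],"hand":0.45},{"dp":[0.4015,-0.178,0.085],"delta_rot":[0,0,0.0364],"hand":0.45},{"dp":[0.4015,-0.178,0.085],"delta_rot":[0,0,0.0364],"hand":0.45}]' 25; python3 calc.py .481,-.2945,.05 .481,-.2945,.008
```

```text
time: 1.3
tool_pos: [0.4803, -0.2963, 0.1204]
eef_rot: [[1.0, -0.001, -0.001], [-0.001, -1.0, -0.0], [-0.001, 0.0, -1.0]]
wrist_force: [-0.7, -0.5, -1.2]
finger_gap: 0.0519
grasp_force: 0.0
t 1.3 p [ 0.4803 -0.2963  0.1204] F [-0.7 -0.5 -1.2] gap 0.0519 g 0.0 j6 0.87
rot [ 3.0e-05  1.0e-04 -1.2e-04]
.481,-.2945,.05 [ 0.0008 -0.0018  0.0704]
.481,-.2945,.008 [ 0.0008 -0.0018  0.1124]
```

```bash
python3 -m jog '[{"dp":[0,0,0.04],"delta_rot":[0,0,0],"hand":0.45},{"dp":[0,0,0.08],"delta_rot":[0,0,0],"hand":0.45},{"dp":[0,0,0.1],"delta_rot":[0,0,0],"hand":0.45},{"dp":[0,0,0.112],"delta_rot":[0,0,0],"hand":0.45},{"dp":[0,0,0.112],"delta_rot":[0,0,0],"hand":0.45},{"dp":[0,0,0.112],"delta_rot":[0,0,0],"hand":0.45}]' 25; python3 calc.py .481,-.2945,.008; python3 - <<'E'
from station import viewer; from h import *
im=np.ascontiguousarray(viewer.get_image("scene")["frame"][140:280,120:320,::-1]); cv2.imwrite("pics/s1.png",cv2.resize(im,None,fx=4,fy=4,interpolation=2))
E
```

```text
time: 1.9
tool_pos: [0.4814, -0.297, 0.0096]
eef_rot: [[1.0, -0.001, 0.002], [-0.001, -1.0, -0.001], [0.002, 0.001, -1.0]]
wrist_force: [0.5, -0.7, 1.3]
finger_gap: 0.0514
grasp_force: 0.0
t 1.9 p [ 0.4814 -0.297   0.0096] F [ 0.5 -0.7  1.3] gap 0.0514 g 0.0 j6 0.87
rot [ 0.00022 -0.00025 -0.00021]
.481,-.2945,.008 [-0.0004 -0.0025  0.0016]
```

View pics/s1.png

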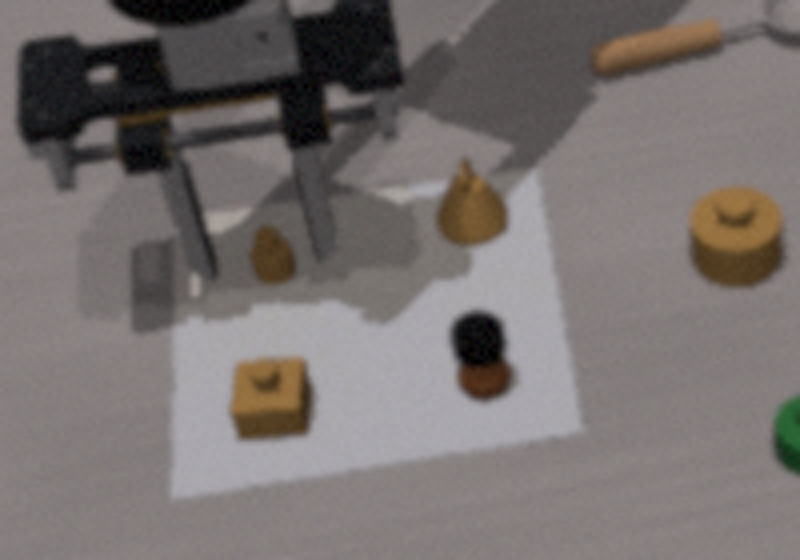

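The fingertips, at crop (200,278) and (323,258), straddle weight d at (272,262). I'll shift 2.5 mm and close.

```bash
python3 -m jog '[{"dp":[0,-0.0025,0.0015],"delta_rot":[0,0,0],"hand":0.45},{"dp":[0,-0.0025,0.0015],"delta_rot":[0,0,0],"hand":0.7},{"dp":[0,-0.0025,0.0015],"delta_rot":[0,0,0],"hand":0.9},{"dp":[0,-0.0025,0.0015],"delta_rot":[0,0,0],"hand":1},{"dp":[0,-0.0025,0.0015],"delta_rot":[0,0,0],"hand":1},{"dp":[0,-0.0025,0.0015],"delta_rot":[0,0,0],"hand":1},{"dp":[0,-0.0025,0.0015],"delta_rot":[0,0,0],"hand":1},{"dp":[0,-0.0025,0.0015],"delta_rot":[0,0,0],"hand":1}]' 25; python3 calc.py .481,-.2945,.12 .56,0.1,.12 .601,.3087,.12
```

```text
time: 2.75
tool_pos: [0.4812, -0.2932, 0.0071]
eef_rot: [[1.0, 0.0, 0.0], [0.0, -1.0, -0.0], [0.0, 0.0, -1.0]]
wrist_force: [0.1, -0.2, 2.3]
finger_gap: 0.0211
grasp_force: 25.0
t 2.75 p [ 0.4812 -0.2932  0.0071] F [ 0.1 -0.2  2.3] gap 0.0211 g 25.0 j6 0.87
rot [ 1.e-05 -4.e-05  1.e-05]
.481,-.2945,.12 [-0.0002  0.0014 -0.1129]
.56,0.1,.12 [ 0.0788 -0.3931 -0.1129]
.601,.3087,.12 [ 0.1198 -0.6018 -0.1129]
```

```bash
python3 -m jog '[{"dp":[0,0,-0.02],"delta_rot":[0,0,0],"hand":1},{"dp":[0,0,-0.06],"delta_rot":[0,0,0],"hand":1},{"dp":[0,0,-0.1],"delta_rot":[0,0,0],"hand":1},{"dp":[0.004,-0.02,-0.113],"delta_rot":[0,0,0],"hand":1},{"dp":[0.01,-0.05,-0.113],"delta_rot":[0,0,0],"hand":1},{"dp":[0.019,-0.095,-0.113],"delta_rot":[0,0,0],"hand":1},{"dp":[0.028,-0.14,-0.113],"delta_rot":[0,0,0],"hand":1},{"dp":[0.037,-0.185,-0.113],"delta_rot":[0,0,0],"hand":1},{"dp":[0.046,-0.23,-0.113],"delta_rot":[0,0,0],"hand":1},{"dp":[0.055,-0.275,-0.113],"delta_rot":[0,0,0],"hand":1},{"dp":[0.064,-0.32,-0.113],"delta_rot":[0,0,0],"hand":1},{"dp":[0.073,-0.365,-0.113],"delta_rot":[0,0,0],"hand":1}]' && python3 -m jog '[{"dp":[0.009,-0.045,0],"delta_rot":[0,0,0],"hand":1},{"dp":[0.018,-0.09,0],"delta_rot":[0,0,0],"hand":1},{"dp":[0.027,-0.135,0],"delta_rot":[0,0,0],"hand":1},{"dp":[0.036,-0.18,0],"delta_rot":[0,0,0],"hand":1},{"dp":[0.043,-0.215,0],"delta_rot":[0,0,0],"hand":1},{"dp":[0.047,-0.237,0],"delta_rot":[0,0,0],"hand":1},{"dp":[0.047,-0.237,0],"delta_rot":[0,0,0],"hand":1},{"dp":[0.047,-0.237,0],"delta_rot":[0,0,0],"hand":1},{"dp":[0.047,-0.237,0],"delta_rot":[0,0,0],"hand":1}]'; python3 calc.py .601,.3087,.04 .601,.3087,.02
```

```text
time: 3.95
tool_pos: [0.5538, 0.0738, 0.1197]
eef_rot: [[1.0, 0.0, -0.0], [0.0, -1.0, -0.0], [-0.0, 0.0, -1.0]]
wrist_force: [-0.2, -0.1, -0.7]
finger_gap: 0.0207
grasp_force: 25.0
time: 4.85
tool_pos: [0.6006, 0.3075, 0.1195]
eef_rot: [[1.0, -0.001, -0.001], [-0.001, -1.0, -0.001], [-0.001, 0.001, -1.0]]
wrist_force: [-1.1, 0.4, -0.7]
finger_gap: 0.0211
grasp_force: 25.0
t 4.85 p [0.6006 0.3075 0.1195] F [-1.1  0.4 -0.7] gap 0.0211 g 25.0 j6 1.92
rot [ 0.00015  0.00018 -0.00016]
.601,.3087,.04 [ 0.0004 -0.0013  0.0795]
.601,.3087,.02 [ 0.0005 -0.0013  0.0995]
```

```bash
python3 -m jog '[{"dp":[0,-0.001,0.03],"delta_rot":[0,0,0],"hand":1},{"dp":[0,-0.001,0.06],"delta_rot":[0,0,0],"hand":1},{"dp":[0,-0.001,0.08],"delta_rot":[0,0,0],"hand":1},{"dp":[0,-0.001,0.09],"delta_rot":[0,0,0],"hand":1},{"dp":[0,-0.001,0.096],"delta_rot":[0,0,0],"hand":1},{"dp":[0,-0.001,0.099],"delta_rot":[0,0,0],"hand":1},{"dp":[0,-0.001,0.1],"delta_rot":[0,0,0],"hand":1},{"dp":[0,-0.001,0.1],"delta_rot":[0,0,0],"hand":1},{"dp":[0,-0.001,0.1],"delta_rot":[0,0,0],"hand":1}]'; python3 calc.py .601,.3087,.0195; python3 - <<'E'
from station import viewer; from h import *
im=np.ascontiguousarray(viewer.get_image("scene")["frame"][120:240,360:520,::-1]); cv2.imwrite("pics/s2.png",cv2.resize(im,None,fx=4,fy=4,interpolation=2))
E
```

```text
time: 5.75
tool_pos: [0.6018, 0.3103, 0.0211]
eef_rot: [[1.0, 0.0, 0.002], [0.0, -1.0, 0.001], [0.002, -0.001, -1.0]]
wrist_force: [-0.2, 0.2, -1.3]
finger_gap: 0.0211
grasp_force: 25.0
t 5.75 p [0.6018 0.3103 0.0211] F [-0.2  0.2 -1.3] gap 0.0211 g 25.0 j6 1.92
rot [-1.1e-04 -2.9e-04  3.0e-05]
.601,.3087,.0195 [-0.0008  0.0016  0.0016]
```

View pics/s2.png

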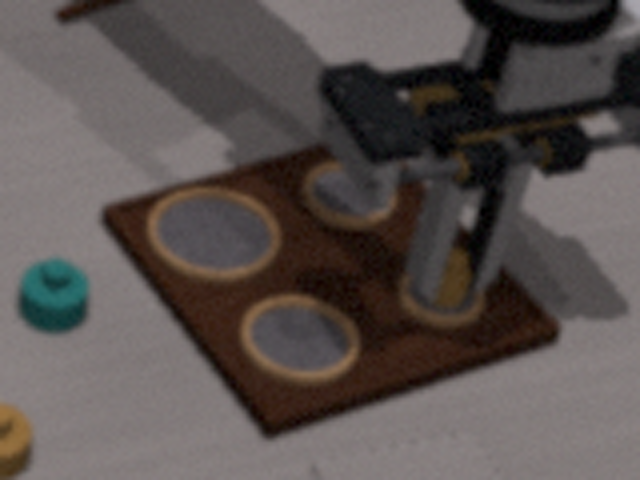

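Weight d is over cup d, with the gripper tips at (440,300) inside the ring. I'll lower it, release and rise.

```bash
python3 -m jog '[{"dp":[-0.0005,0.0015,0.001],"delta_rot":[0,0,0],"hand":1},{"dp":[-0.0005,0.0015,0.0018],"delta_rot":[0,0,0],"hand":1},{"dp":[-0.0005,0.0015,0.002],"delta_rot":[0,0,0],"hand":1},{"dp":[-0.0005,0.0015,0.002],"delta_rot":[0,0,0],"hand":1}]'; python3 -m jog '[{"dp":[0,0,0],"delta_rot":[0,0,0],"hand":0.7},{"dp":[0,0,0],"delta_rot":[0,0,0],"hand":0.6},{"dp":[0,0,0],"delta_rot":[0,0,0],"hand":0.6},{"dp":[0,0,-0.01],"delta_rot":[0,0,0],"hand":0.6},{"dp":[0,0,-0.03],"delta_rot":[0,0,0],"hand":0.6},{"dp":[0,0,-0.07],"delta_rot":[0,0,0],"hand":0.6},{"dp":[0,0,-0.11],"delta_rot":[0,0,0],"hand":0.3},{"dp":[0,0,-0.11],"delta_rot":[0,0,0],"hand":0.3}]'; python3 calc.py .443,.035,.13 .443,.035,.008
```

```text
time: 6.2
tool_pos: [0.6008, 0.3084, 0.0191]
eef_rot: [[1.0, 0.0, 0.001], [0.0, -1.0, -0.0], [0.001, 0.0, -1.0]]
wrist_force: [-2.1, -1.2, 5.3]
finger_gap: 0.0212
grasp_force: 25.0
time: 7.0
tool_pos: [0.6057, 0.3104, 0.1369]
eef_rot: [[1.0, 0.0, 0.014], [0.0, -1.0, 0.005], [0.014, -0.005, -1.0]]
wrist_force: [0.6, 0.4, 0.7]
finger_gap: 0.0505
grasp_force: 0.0
t 7.0 p [0.6057 0.3104 0.1369] F [0.6 0.4 0.7] gap 0.0505 g 0.0 j6 1.92
rot [-8.30e-04 -2.27e-03  4.00e-05]
.443,.035,.13 [-0.1629  0.2754  0.0032]
.443,.035,.008 [-0.1646  0.276   0.1252]
```

```bash
python3 -m jog '[{"dp":[-0.02,0.035,0],"delta_rot":[0,0,0],"hand":0.35},{"dp":[-0.045,0.078,0],"delta_rot":[0,0,0],"hand":0.35},{"dp":[-0.07,0.12,0],"delta_rot":[0,0,0],"hand":0.35},{"dp":[-0.092,0.16,0],"delta_rot":[0,0,0],"hand":0.35},{"dp":[-0.115,0.2,0],"delta_rot":[0,0,0],"hand":0.35},{"dp":[-0.138,0.24,0],"delta_rot":[0,0,0],"hand":0.35},{"dp":[-0.154,0.267,0],"delta_rot":[0,0,0],"hand":0.35},{"dp":[-0.158,0.2735,0],"delta_rot":[0,0,0],"hand":0.35},{"dp":[-0.158,0.2735,0],"delta_rot":[0,0,0],"hand":0.35},{"dp":[-0.158,0.2735,0],"delta_rot":[0,0,0],"hand":0.35},{"dp":[-0.158,0.2735,0],"delta_rot":[0,0,0],"hand":0.35}]'; python3 calc.py .443,.035,.008; python3 - <<'E'
from station import viewer; from h import *
im=np.ascontiguousarray(viewer.get_image("scene")["frame"][130:250,280:520,::-1]); cv2.imwrite("pics/s3.png",cv2.resize(im,None,fx=3,fy=3,interpolation=2))
E
```

```text
time: 8.1
tool_pos: [0.4434, 0.0358, 0.1281]
eef_rot: [[1.0, 0.002, 0.001], [0.002, -1.0, 0.0], [0.001, -0.0, -1.0]]
wrist_force: [-0.5, -0.5, 0.3]
finger_gap: 0.0614
grasp_force: 0.0
t 8.1 p [0.4434 0.0358 0.1281] F [-0.5 -0.5  0.3] gap 0.0614 g 0.0 j6 1.45
rot [-5.0e-05 -9.0e-05  2.5e-04]
.443,.035,.008 [-0.0004  0.0009  0.1201]
```

View pics/s3.png

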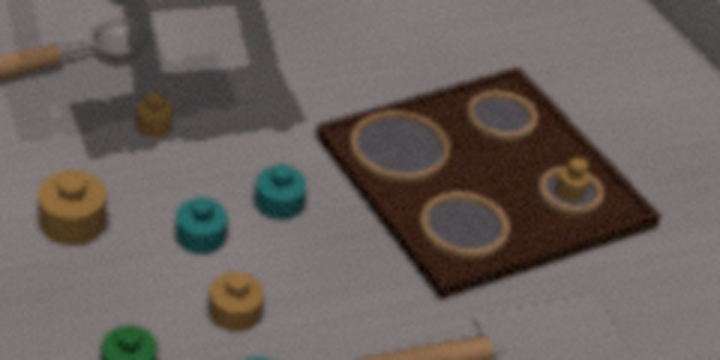

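Weight d stands in cup d at crop (573,185). Next is c: descend and grip.

```bash
python3 -m jog '[{"dp":[0,0.001,0.04],"delta_rot":[0,0,0],"hand":0.4},{"dp":[0,0.001,0.08],"delta_rot":[0,0,0],"hand":0.4},{"dp":[0,0.001,0.105],"delta_rot":[0,0,0],"hand":0.4},{"dp":[0,0.001,0.12],"delta_rot":[0,0,0],"hand":0.4},{"dp":[0,0.001,0.12],"delta_rot":[0,0,0],"hand":0.4},{"dp":[0,0.001,0.12],"delta_rot":[0,0,0],"hand":0.6},{"dp":[0,0.001,0.12],"delta_rot":[0,0,0],"hand":0.8},{"dp":[0,0.001,0.12],"delta_rot":[0,0,0],"hand":1},{"dp":[0,0.001,0.12],"delta_rot":[0,0,0],"hand":1},{"dp":[0,0.001,0.12],"delta_rot":[0,0,0],"hand":1},{"dp":[0,0.001,0.12],"delta_rot":[0,0,0],"hand":1}]' 30; python3 calc.py .443,.035,.12 .511,.2953,.12
```

```text
time: 9.25
tool_pos: [0.4436, 0.0339, 0.009]
eef_rot: [[1.0, -0.0, 0.002], [-0.0, -1.0, 0.0], [0.002, -0.0, -1.0]]
wrist_force: [-0.6, 1.4, 6.0]
finger_gap: 0.0281
grasp_force: 30.0
t 9.25 p [0.4436 0.0339 0.009 ] F [-0.6  1.4  6. ] gap 0.0281 g 30.0 j6 1.45
rot [-2.0e-05 -3.4e-04 -3.0e-05]
.443,.035,.12 [-0.0004 -0.0011 -0.111 ]
.511,.2953,.12 [ 0.0676 -0.2614 -0.1109]
```

```bash
python3 -m jog '[{"dp":[0,0,-0.02],"delta_rot":[0,0,0],"hand":1},{"dp":[0,0,-0.06],"delta_rot":[0,0,0],"hand":1},{"dp":[0,0,-0.095],"delta_rot":[0,0,0],"hand":1},{"dp":[0.005,-0.02,-0.11],"delta_rot":[0,0,0],"hand":1},{"dp":[0.015,-0.055,-0.11],"delta_rot":[0,0,0],"hand":1},{"dp":[0.026,-0.1,-0.11],"delta_rot":[0,0,0],"hand":1},{"dp":[0.038,-0.145,-0.11],"delta_rot":[0,0,0],"hand":1},{"dp":[0.05,-0.19,-0.11],"delta_rot":[0,0,0],"hand":1},{"dp":[0.061,-0.232,-0.11],"delta_rot":[0,0,0],"hand":1},{"dp":[0.067,-0.256,-0.11],"delta_rot":[0,0,0],"hand":1},{"dp":[0.068,-0.261,-0.11],"delta_rot":[0,0,0],"hand":1},{"dp":[0.068,-0.261,-0.11],"delta_rot":[0,0,0],"hand":1}]' && python3 -m jog '[{"dp":[0,0,0],"delta_rot":[0,0,0],"hand":1},{"dp":[0,0,0.03],"delta_rot":[0,0,0],"hand":1},{"dp":[0,0,0.06],"delta_rot":[0,0,0],"hand":1},{"dp":[0,0,0.08],"delta_rot":[0,0,0],"hand":1},{"dp":[0,0,0.087],"delta_rot":[0,0,0],"hand":1},{"dp":[0,0,0.087],"delta_rot":[0,0,0],"hand":1},{"dp":[0,0,0.087],"delta_rot":[0,0,0],"hand":1},{"dp":[0,0,0.087],"delta_rot":[0,0,0],"hand":1}]'; python3 calc.py .511,.2953,.021
```

```text
time: 10.45
tool_pos: [0.5098, 0.2949, 0.1171]
eef_rot: [[1.0, 0.002, -0.002], [0.002, -1.0, -0.001], [-0.002, 0.001, -1.0]]
wrist_force: [-0.1, -0.2, -0.7]
finger_gap: 0.028
grasp_force: 30.0
time: 11.25
tool_pos: [0.512, 0.2952, 0.0327]
eef_rot: [[1.0, -0.0, 0.003], [-0.0, -1.0, 0.001], [0.003, -0.001, -1.0]]
wrist_force: [-0.4, 0.2, -0.4]
finger_gap: 0.0283
grasp_force: 30.0
t 11.25 p [0.512  0.2952 0.0327] F [-0.4  0.2 -0.4] gap 0.0283 g 30.0 j6 1.95
rot [-1.8e-04 -4.9e-04 -4.0e-05]
.511,.2953,.021 [-0.001  -0.0001  0.0117]
```

```bash
python3 -m jog '[{"dp":[0,0,0.006],"delta_rot":[0,0,0],"hand":1},{"dp":[0,0,0.01],"delta_rot":[0,0,0],"hand":1},{"dp":[0,0,0.012],"delta_rot":[0,0,0],"hand":1},{"dp":[0,0,0.0125],"delta_rot":[0,0,0],"hand":1},{"dp":[0,0,0.0125],"delta_rot":[0,0,0],"hand":1},{"dp":[0,0,0.0125],"delta_rot":[0,0,0],"hand":1}]'; python3 calc.py
```

```text
time: 11.85
tool_pos: [0.5109, 0.2952, 0.0203]
eef_rot: [[1.0, 0.001, 0.001], [0.001, -1.0, -0.0], [0.001, 0.0, -1.0]]
wrist_force: [-2.5, -2.5, 9.2]
finger_gap: 0.0278
grasp_force: 30.0
t 11.85 p [0.5109 0.2952 0.0203] F [-2.5 -2.5  9.2] gap 0.0278 g 30.0 j6 1.95
rot [ 1.0e-05 -8.0e-05  1.1e-04]
```

```bash
python3 -m jog '[{"dp":[0,0,0],"delta_rot":[0,0,0],"hand":0.65},{"dp":[0,0,0],"delta_rot":[0,0,0],"hand":0.5},{"dp":[0,0,0],"delta_rot":[0,0,0],"hand":0.5},{"dp":[0,0,-0.01],"delta_rot":[0,0,0],"hand":0.5},{"dp":[0,0,-0.03],"delta_rot":[0,0,0],"hand":0.5},{"dp":[0,0,-0.07],"delta_rot":[0,0,0],"hand":0.5},{"dp":[0,0,-0.1],"delta_rot":[0,0,0],"hand":0.5},{"dp":[0,0,-0.11],"delta_rot":[0,0,0],"hand":0.3},{"dp":[0.02,0.039,-0.11],"delta_rot":[0,0,0],"hand":0.3},{"dp":[0.042,0.082,-0.11],"delta_rot":[0,0,0],"hand":0.3},{"dp":[0.063,0.123,-0.11],"delta_rot":[0,0,0],"hand":0.3},{"dp":[0.084,0.164,-0.11],"delta_rot":[0,0,0],"hand":0.3}]' && python3 -m jog '[{"dp":[0.022,0.043,0],"delta_rot":[0,0,0],"hand":0.3},{"dp":[0.04,0.078,0],"delta_rot":[0,0,0],"hand":0.3},{"dp":[0.0475,0.093,0],"delta_rot":[0,0,0],"hand":0.3},{"dp":[0.0475,0.093,0],"delta_rot":[0,0,0],"hand":0.3},{"dp":[0.0475,0.093,0],"delta_rot":[0,0,0],"hand":0.3},{"dp":[0.0475,0.093,0],"delta_rot":[0,0,0],"hand":0.3}]'; python3 calc.py .6425,.038,.008; python3 - <<'E'
from station import viewer; from h import *
im=np.ascontiguousarray(viewer.get_image("scene")["frame"][130:290,280:520,::-1]); cv2.imwrite("pics/s4.png",cv2.resize(im,None,fx=3,fy=3,interpolation=2))
E
```

```text
time: 13.05
tool_pos: [0.5943, 0.1294, 0.1275]
eef_rot: [[1.0, 0.001, -0.001], [0.001, -1.0, -0.0], [-0.001, 0.0, -1.0]]
wrist_force: [0.4, 1.1, 0.1]
finger_gap: 0.0656
grasp_force: 0.0
time: 13.65
tool_pos: [0.6409, 0.04, 0.128]
eef_rot: [[1.0, 0.002, -0.001], [0.002, -1.0, 0.001], [-0.001, -0.001, -1.0]]
wrist_force: [-1.0, 0.9, -0.5]
finger_gap: 0.0656
grasp_force: 0.0
t 13.65 p [0.6409 0.04   0.128 ] F [-1.   0.9 -0.5] gap 0.0656 g 0.0 j6 1.5
rot [-0.00012  0.00022  0.00036]
.6425,.038,.008 [0.0017 0.0021 0.12  ]
```

View pics/s4.png

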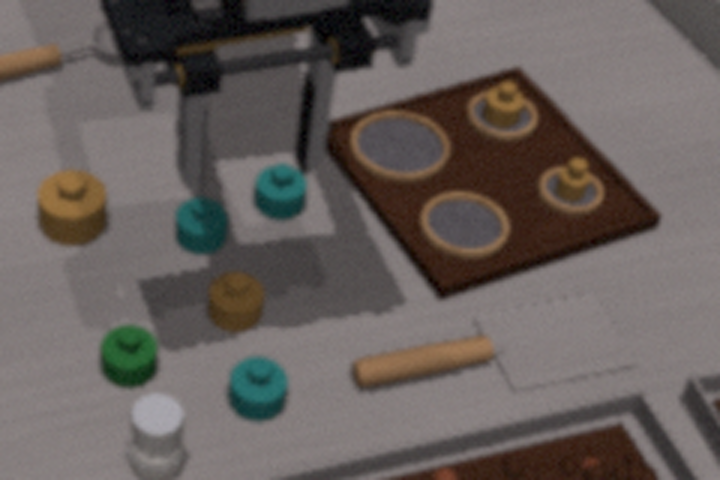

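Weight c stands in cup c at crop (505,105). Gripping b next.

```bash
python3 -m jog '[{"dp":[0.001,0.001,0.04],"delta_rot":[0,0,0],"hand":0.3},{"dp":[0.001,0.001,0.08],"delta_rot":[0,0,0],"hand":0.3},{"dp":[0.001,0.001,0.105],"delta_rot":[0,0,0],"hand":0.3},{"dp":[0.001,0.001,0.12],"delta_rot":[0,0,0],"hand":0.3},{"dp":[0.001,0.001,0.12],"delta_rot":[0,0,0],"hand":0.3},{"dp":[0.001,0.001,0.12],"delta_rot":[0,0,0],"hand":0.5},{"dp":[0.001,0.001,0.12],"delta_rot":[0,0,0],"hand":0.7},{"dp":[0.001,0.001,0.12],"delta_rot":[0,0,0],"hand":1},{"dp":[0.001,0.001,0.12],"delta_rot":[0,0,0],"hand":1},{"dp":[0.001,0.001,0.12],"delta_rot":[0,0,0],"hand":1},{"dp":[0.001,0.001,0.12],"delta_rot":[0,0,0],"hand":1}]' 35; python3 calc.py .6144,.2186,.12
```

```text
time: 14.8
tool_pos: [0.6443, 0.0371, 0.01]
eef_rot: [[1.0, -0.0, 0.003], [-0.0, -1.0, 0.0], [0.003, -0.0, -1.0]]
wrist_force: [-1.1, 0.5, 5.9]
finger_gap: 0.0371
grasp_force: 35.0
t 14.8 p [0.6443 0.0371 0.01  ] F [-1.1  0.5  5.9] gap 0.0371 g 35.0 j6 1.49
rot [-5.0e-05 -4.1e-04 -1.0e-05]
.6144,.2186,.12 [-0.0296 -0.1816 -0.11  ]
```

```bash
python3 -m jog '[{"dp":[0,0,-0.02],"delta_rot":[0,0,0],"hand":1},{"dp":[0,0,-0.06],"delta_rot":[0,0,0],"hand":1},{"dp":[0,0,-0.095],"delta_rot":[0,0,0],"hand":1},{"dp":[-0.003,-0.02,-0.11],"delta_rot":[0,0,0],"hand":1},{"dp":[-0.009,-0.055,-0.11],"delta_rot":[0,0,0],"hand":1},{"dp":[-0.016,-0.1,-0.11],"delta_rot":[0,0,0],"hand":1},{"dp":[-0.024,-0.145,-0.11],"delta_rot":[0,0,0],"hand":1},{"dp":[-0.029,-0.175,-0.11],"delta_rot":[0,0,0],"hand":1},{"dp":[-0.0295,-0.1815,-0.11],"delta_rot":[0,0,0],"hand":1},{"dp":[-0.0295,-0.1815,-0.11],"delta_rot":[0,0,0],"hand":1},{"dp":[-0.0295,-0.1815,-0.11],"delta_rot":[0,0,0],"hand":1}]' && python3 -m jog '[{"dp":[0,0,0],"delta_rot":[0,0,0],"hand":1},{"dp":[0,0,0.03],"delta_rot":[0,0,0],"hand":1},{"dp":[0,0,0.06],"delta_rot":[0,0,0],"hand":1},{"dp":[0,0,0.08],"delta_rot":[0,0,0],"hand":1},{"dp":[0,0,0.086],"delta_rot":[0,0,0],"hand":1},{"dp":[0,0,0.086],"delta_rot":[0,0,0],"hand":1},{"dp":[0,0,0.086],"delta_rot":[0,0,0],"hand":1},{"dp":[0,0,0.086],"delta_rot":[0,0,0],"hand":1}]'; python3 calc.py .6144,.2186,.021
```

```text
time: 15.9
tool_pos: [0.6134, 0.2172, 0.1178]
eef_rot: [[1.0, -0.0, -0.001], [-0.0, -1.0, -0.001], [-0.001, 0.001, -1.0]]
wrist_force: [-0.0, -0.1, -2.2]
finger_gap: 0.0373
grasp_force: 35.0
time: 16.7
tool_pos: [0.6152, 0.2185, 0.0345]
eef_rot: [[1.0, -0.0, 0.004], [-0.0, -1.0, 0.001], [0.004, -0.001, -1.0]]
wrist_force: [0.0, -0.8, -1.9]
finger_gap: 0.0371
grasp_force: 35.0
t 16.7 p [0.6152 0.2185 0.0345] F [ 0.  -0.8 -1.9] gap 0.0371 g 35.0 j6 1.78
rot [-1.2e-04 -5.7e-04 -6.0e-05]
.6144,.2186,.021 [-0.0009 -0.0001  0.0135]
```

```bash
python3 -m jog '[{"dp":[0,0,0.007],"delta_rot":[0,0,0],"hand":1},{"dp":[0,0,0.0115],"delta_rot":[0,0,0],"hand":1},{"dp":[0,0,0.013],"delta_rot":[0,0,0],"hand":1},{"dp":[0,0,0.0135],"delta_rot":[0,0,0],"hand":1},{"dp":[0,0,0.0135],"delta_rot":[0,0,0],"hand":1},{"dp":[0,0,0.0135],"delta_rot":[0,0,0],"hand":1}]'; python3 calc.py
```

```text
time: 17.3
tool_pos: [0.6141, 0.2186, 0.021]
eef_rot: [[1.0, 0.001, 0.001], [0.001, -1.0, -0.0], [0.001, 0.0, -1.0]]
wrist_force: [-3.3, -0.1, 8.1]
finger_gap: 0.0375
grasp_force: 35.0
t 17.3 p [0.6141 0.2186 0.021 ] F [-3.3 -0.1  8.1] gap 0.0375 g 35.0 j6 1.78
rot [ 3.0e-05 -1.7e-04  1.1e-04]
```

```bash
python3 -m jog '[{"dp":[0,0,0],"delta_rot":[0,0,0],"hand":0.5},{"dp":[0,0,0],"delta_rot":[0,0,0],"hand":0.4},{"dp":[0,0,0],"delta_rot":[0,0,0],"hand":0.4},{"dp":[0,0,-0.01],"delta_rot":[0,0,0],"hand":0.4},{"dp":[0,0,-0.03],"delta_rot":[0,0,0],"hand":0.4},{"dp":[0,0,-0.07],"delta_rot":[0,0,0],"hand":0.4},{"dp":[0,0,-0.1],"delta_rot":[0,0,0],"hand":0.4},{"dp":[0,0,-0.11],"delta_rot":[0,0,0],"hand":0.2},{"dp":[-0.012,0.039,-0.11],"delta_rot":[0,0,0],"hand":0.2},{"dp":[-0.026,0.082,-0.11],"delta_rot":[0,0,0],"hand":0.2},{"dp":[-0.04,0.127,-0.11],"delta_rot":[0,0,0],"hand":0.2},{"dp":[-0.053,0.17,-0.11],"delta_rot":[0,0,0],"hand":0.2}]' && python3 -m jog '[{"dp":[-0.014,0.045,0],"delta_rot":[0,0,0],"hand":0.2},{"dp":[-0.026,0.085,0],"delta_rot":[0,0,0],"hand":0.2},{"dp":[-0.031,0.0995,0],"delta_rot":[0,0,0],"hand":0.2},{"dp":[-0.031,0.0995,0],"delta_rot":[0,0,0],"hand":0.2},{"dp":[-0.031,0.0995,0],"delta_rot":[0,0,0],"hand":0.2},{"dp":[-0.031,0.0995,0],"delta_rot":[0,0,0],"hand":0.2}]'; python3 calc.py .53,-.0508,.009; python3 - <<'E'
from station import viewer; from h import *
im=np.ascontiguousarray(viewer.get_image("scene")["frame"][130:290,280:520,::-1]); cv2.imwrite("pics/s5.png",cv2.resize(im,None,fx=3,fy=3,interpolation=2))
E
```

```text
time: 18.5
tool_pos: [0.559, 0.047, 0.128]
eef_rot: [[1.0, 0.001, -0.002], [0.001, -1.0, -0.0], [-0.002, 0.0, -1.0]]
wrist_force: [0.9, 0.1, 0.7]
finger_gap: 0.0752
grasp_force: 0.0
time: 19.1
tool_pos: [0.5299, -0.0496, 0.1287]
eef_rot: [[1.0, 0.002, -0.0], [0.002, -1.0, 0.001], [-0.0, -0.001, -1.0]]
wrist_force: [-0.5, 1.2, -0.4]
finger_gap: 0.0753
grasp_force: 0.0
t 19.1 p [ 0.5299 -0.0496  0.1287] F [-0.5  1.2 -0.4] gap 0.0753 g 0.0 j6 1.31
rot [-1.1e-04  2.0e-05  2.9e-04]
.53,-.0508,.009 [1.000e-04 1.300e-03 1.197e-01]
```

View pics/s5.png

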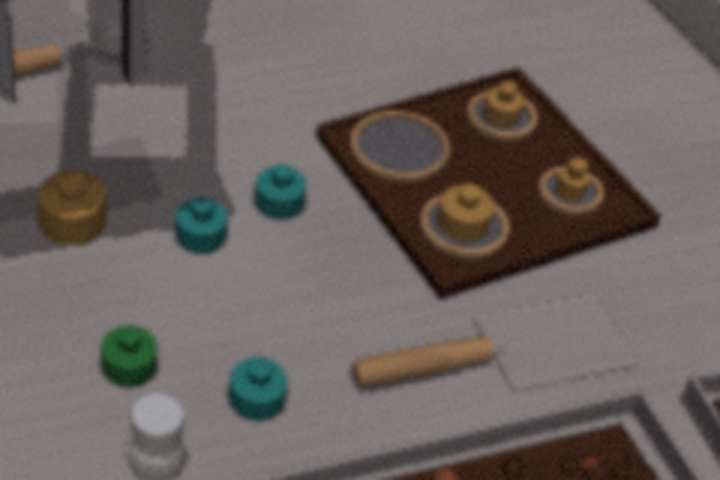

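Weight b stands in cup b at crop (465,215). Gripping a, the last one.

```bash
python3 -m jog '[{"dp":[0,0.001,0.04],"delta_rot":[0,0,0],"hand":0.15},{"dp":[0,0.001,0.08],"delta_rot":[0,0,0],"hand":0.15},{"dp":[0,0.001,0.105],"delta_rot":[0,0,0],"hand":0.15},{"dp":[0,0.001,0.119],"delta_rot":[0,0,0],"hand":0.15},{"dp":[0,0.001,0.119],"delta_rot":[0,0,0],"hand":0.15},{"dp":[0,0.001,0.119],"delta_rot":[0,0,0],"hand":0.4},{"dp":[0,0.001,0.119],"delta_rot":[0,0,0],"hand":0.6},{"dp":[0,0.001,0.119],"delta_rot":[0,0,0],"hand":1},{"dp":[0,0.001,0.119],"delta_rot":[0,0,0],"hand":1},{"dp":[0,0.001,0.119],"delta_rot":[0,0,0],"hand":1},{"dp":[0,0.001,0.119],"delta_rot":[0,0,0],"hand":1}]' 45; python3 calc.py .5244,.2052,.12
```

```text
time: 20.25
tool_pos: [0.5306, -0.0516, 0.0112]
eef_rot: [[1.0, -0.001, 0.002], [-0.001, -1.0, 0.001], [0.002, -0.001, -1.0]]
wrist_force: [-1.1, 4.1, 6.5]
finger_gap: 0.0494
grasp_force: 45.0
t 20.25 p [ 0.5306 -0.0516  0.0112] F [-1.1  4.1  6.5] gap 0.0494 g 45.0 j6 1.31
rot [-1.5e-04 -3.4e-04 -8.0e-05]
.5244,.2052,.12 [-0.0061 -0.2569 -0.1085]
```

```bash
python3 -m jog '[{"dp":[0,0,-0.02],"delta_rot":[0,0,0],"hand":1},{"dp":[0,0,-0.05],"delta_rot":[0,0,0],"hand":1},{"dp":[0,0,-0.085],"delta_rot":[0,0,0],"hand":1},{"dp":[0,-0.01,-0.11],"delta_rot":[0,0,0],"hand":1},{"dp":[-0.001,-0.03,-0.11],"delta_rot":[0,0,0],"hand":1},{"dp":[-0.002,-0.065,-0.11],"delta_rot":[0,0,0],"hand":1},{"dp":[-0.003,-0.105,-0.11],"delta_rot":[0,0,0],"hand":1},{"dp":[-0.004,-0.145,-0.11],"delta_rot":[0,0,0],"hand":1},{"dp":[-0.005,-0.185,-0.11],"delta_rot":[0,0,0],"hand":1},{"dp":[-0.006,-0.22,-0.11],"delta_rot":[0,0,0],"hand":1},{"dp":[-0.006,-0.245,-0.11],"delta_rot":[0,0,0],"hand":1},{"dp":[-0.006,-0.257,-0.11],"delta_rot":[0,0,0],"hand":1}]' && python3 -m jog '[{"dp":[0,0,0],"delta_rot":[0,0,0],"hand":1},{"dp":[0,0,0],"delta_rot":[0,0,0],"hand":1},{"dp":[0,0,0.03],"delta_rot":[0,0,0],"hand":1},{"dp":[0,0,0.06],"delta_rot":[0,0,0],"hand":1},{"dp":[0,0,0.08],"delta_rot":[0,0,0],"hand":1},{"dp":[0,0,0.085],"delta_rot":[0,0,0],"hand":1},{"dp":[0,0,0.085],"delta_rot":[0,0,0],"hand":1},{"dp":[0,0,0.085],"delta_rot":[0,0,0],"hand":1},{"dp":[0,0,0.085],"delta_rot":[0,0,0],"hand":1}]'; python3 calc.py .5244,.2052,.022
```

```text
time: 21.45
tool_pos: [0.5217, 0.2064, 0.1182]
eef_rot: [[1.0, 0.003, -0.003], [0.003, -1.0, -0.001], [-0.003, 0.001, -1.0]]
wrist_force: [-0.0, -1.3, -4.9]
finger_gap: 0.0493
grasp_force: 45.0
time: 22.35
tool_pos: [0.5253, 0.2049, 0.0368]
eef_rot: [[1.0, -0.0, 0.003], [-0.0, -1.0, 0.001], [0.003, -0.001, -1.0]]
wrist_force: [0.6, -0.8, -4.1]
finger_gap: 0.0494
grasp_force: 45.0
t 22.35 p [0.5253 0.2049 0.0368] F [ 0.6 -0.8 -4.1] gap 0.0494 g 45.0 j6 1.79
rot [-1.0e-04 -5.6e-04 -6.0e-05]
.5244,.2052,.022 [-0.0009 -0.0003  0.0147]
```

```bash
python3 -m jog '[{"dp":[0,0,0.007],"delta_rot":[0,0,0],"hand":1},{"dp":[0,0,0.0115],"delta_rot":[0,0,0],"hand":1},{"dp":[0,0,0.0135],"delta_rot":[0,0,0],"hand":1},{"dp":[0,0,0.0143],"delta_rot":[0,0,0],"hand":1},{"dp":[0,0,0.0143],"delta_rot":[0,0,0],"hand":1},{"dp":[0,0,0.0143],"delta_rot":[0,0,0],"hand":1}]'; python3 calc.py
```

```text
time: 22.95
tool_pos: [0.5239, 0.2049, 0.023]
eef_rot: [[1.0, 0.001, 0.0], [0.001, -1.0, -0.001], [0.0, 0.001, -1.0]]
wrist_force: [-5.1, -2.4, 11.0]
finger_gap: 0.0493
grasp_force: 45.0
t 22.95 p [0.5239 0.2049 0.023 ] F [-5.1 -2.4 11. ] gap 0.0493 g 45.0 j6 1.79
rot [ 1.3e-04 -4.0e-05  1.3e-04]
```

```bash
python3 -m jog '[{"dp":[0,0,0],"delta_rot":[0,0,0],"hand":0.4},{"dp":[0,0,0],"delta_rot":[0,0,0],"hand":0.3},{"dp":[0,0,0],"delta_rot":[0,0,0],"hand":0.3},{"dp":[0,0,-0.01],"delta_rot":[0,0,0],"hand":0.3},{"dp":[0,0,-0.03],"delta_rot":[0,0,0],"hand":0.3},{"dp":[0,0,-0.07],"delta_rot":[0,0,0],"hand":0.3},{"dp":[0,0,-0.11],"delta_rot":[0,0,0],"hand":0.3},{"dp":[0,0.04,-0.13],"delta_rot":[0,0,0],"hand":0.3},{"dp":[-0.02,0.085,-0.13],"delta_rot":[0,0,0],"hand":0.3},{"dp":[-0.04,0.13,-0.13],"delta_rot":[0,0,0],"hand":0.3},{"dp":[-0.06,0.175,-0.13],"delta_rot":[0,0,0],"hand":0.3},{"dp":[-0.08,0.215,-0.13],"delta_rot":[0,0,0],"hand":0.3}]' && python3 -m jog '[{"dp":[0,0.04,0],"delta_rot":[0,0,0],"hand":0.3},{"dp":[0,0.08,0],"delta_rot":[0,0,0],"hand":0.3},{"dp":[0,0.1,0],"delta_rot":[0,0,0],"hand":0.3},{"dp":[0,0.1,0],"delta_rot":[0,0,0],"hand":0.3},{"dp":[0,0.1,0],"delta_rot":[0,0,0],"hand":0.3},{"dp":[0,0.1,0],"delta_rot":[0,0,0],"hand":0.3}]'; python3 - <<'E'
from station import viewer; from h import *
d=viewer.get_image("top"); im=np.ascontiguousarray(d["frame"][:,:,::-1])
for k,c,r,H in (("a",(.5244,.2052),6,.054),("b",(.6144,.2186),5,.046),("c",(.511,.2953),5,.043),("d",(.601,.3087),4,.042)):
    u=proj(d,[(*c,H)])[0]; print(k,"expected knob-top px",u.round(1))
z=cv2.resize(im[150:260,155:255],None,fx=5,fy=5,interpolation=2)
for k,c,h,r in (("a",(.5244,.2052),.042,.025),("b",(.6144,.2186),.034,.019),("c",(.511,.2953),.031,.0145),("d",(.601,.3087),.03,.011)):
    p=(proj(d,circ(c,r,h))-[155,150]+.5)*5-.5; cv2.polylines(z,[p.round().astype(int)],True,(0,0,255),1)
cv2.imwrite("pics/t6.png",z)
s=viewer.get_image("scene")["frame"]; cv2.imwrite("pics/s6.png",s[:,:,::-1])
E
```

```text
time: 24.15
tool_pos: [0.4429, -0.0118, 0.1515]
eef_rot: [[1.0, 0.0, 0.002], [0.0, -1.0, -0.001], [0.002, 0.001, -1.0]]
wrist_force: [0.7, -0.4, 0.4]
finger_gap: 0.0657
grasp_force: 0.0
time: 24.75
tool_pos: [0.4435, -0.1091, 0.1507]
eef_rot: [[1.0, 0.001, -0.0], [0.001, -1.0, 0.0], [-0.0, -0.0, -1.0]]
wrist_force: [-0.9, 0.1, 0.7]
finger_gap: 0.0659
grasp_force: 0.0
a expected knob-top px [225. 216.]
b expected knob-top px [220.9 176.2]
c expected knob-top px [185.1 222.4]
d expected knob-top px [180.8 182.3]
```

View pics/t6.png

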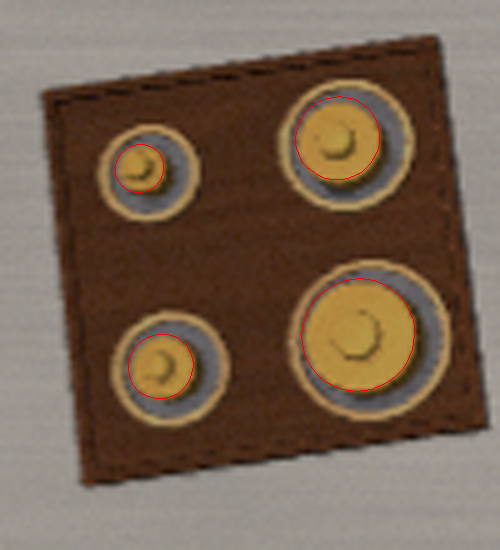

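View pics/s6.png

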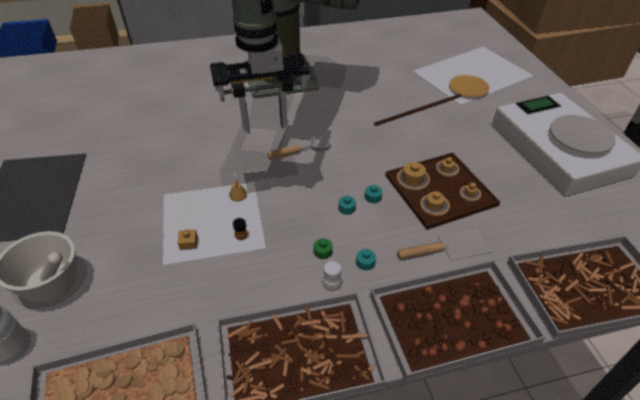

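All four weights sit upright in their own cups, matching the predicted outlines to within about 1 mm. The square weight at (187,239) and the poise at (238,190) are where they began.

```bash
python3 -c "
from station import hand_in
print(hand_in())"
```

```text
the job is handed in; nothing more can be done
None
```

The four brass weights stand upright in their matching cups, the square weight and the poise were left untouched, and the job is handed in; the arm took about 25 s of the allowed 96 s, and the hand-in returned no verdict.

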